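# Vent and uncap the dry-storage canister

### The job

Open the dry-storage canister for the bronze samples: first open the small vent valve on the post beside it by turning its cap anticlockwise (seen from above) as far as it goes. Then take off the canister's large cap; nobody recalls which hand its lock is set for, so try both ways to find out - one way it stops hard after a few degrees, the other way it turns about sixty degrees and is then free to lift straight out. Finish while holding the cap upright in the gripper about 8 cm above the open canister - do not put it down or let go - with the vent left open and the things lying around left alone.

Things in the scene. Friction and masses are not known exactly. Their poses are not given: they have to be found in the camera images.
- canister: Metal canister on a dark steel base plate 104 x 214 x 12 mm, fixed to the table. Origin: under the plate, on the canister's axis; z up. The can is 68 mm in diameter, its rim 70 mm above the table. The vent post (32 mm wide at its head, 58 mm high) stands 115 mm from the canister's axis along this body's +y.
- cap_grip (a point): Loose black cap on the can: fluted disc 72 mm across, 9 mm thick, its underside on the rim, 70 mm up; on top an upright bar to grip, 52 mm long (point's x) x 18 mm wide (y), its top 108 mm above the table, 29 mm above the disc. The point is on the axis, 8 mm below the bar's top (100 mm up). About 0.16 kg. Lugs under it reach 28 mm down into the can: it must rise that far to be out.
- cap: The same cap; origin on its axis at the disc's underside, x along the bar, z up. At the start its bar is along the canister's x within 5 degrees and locked (lifts 2 mm at most). One way, unseen and changing from start to start, a stop blocks it 10 to 25 degrees from there (do not force it with over 1 N m); the other way it turns freely to a stop at about 80 degrees and lifts out freely at 45 to 75 (best 60).
- vent_grip (a point): Small black vent cap, captive on the post beside the can: fluted disc 38 mm across, 10 mm thick, with an upright bar 36 mm long (point's x) x 14 mm wide (y), its top 95 mm above the table, 27 mm above the disc. The point is on its axis, 8 mm below the bar's top (87 mm up). It turns about the vertical and never rises or comes off.
- vent (a joint): Turn of the vent cap in rad: 0 closed (bar along the canister's x axis), growing anticlockwise seen from above to the stop at 1.5, fully open. Starts between 0 and 0.2, stays where it is left, takes about 0.05 N m to turn. Counts as open above 1.1.
- tape_measure: Round pocket tape measure, 56 x 55 x 18 mm, lying on the table: leave it alone. Origin at its underside.
- lens_cap: Lens cap, 66 mm in diameter, 9 mm high, lying on the table: leave it alone. Origin at its underside.
- specimen_box: Small open box, 48 x 60 x 24 mm: leave it alone. Origin at its underside.
- swab_jar: Glass jar with a black lid, 59 mm in diameter, 73 mm high, standing loose on the table with no base plate: leave it alone. Origin at its underside.
- eraser: Eraser, 19 x 42 x 12 mm: leave it alone. Origin at its underside.
Things that resemble listed ones, but are neither listed nor needed, are in the scene too. What is shaped like the cap but pink is not meant.

How it is judged:
By the outcome, as a careful person would: the job done as asked, in the order asked, and still so for the second after the job is handed in, while the arm keeps its last pose, push and grip.
It also fails if it takes over 48 s, if anything falls off the work surface, if the arm or the gripper's body presses on something with over 40 N, if the wrist force passes 120 N, or if a joint passes its speed limit or range.

### The arm

A 6-joint arm with a two-finger parallel gripper is mounted at the origin on a cart in front of the work surface, level with it; the furniture and walls round the work are solid. World frame = base frame: x ahead of the robot, y to its left, z up, the work surface at z = 0. Lengths are in m, angles in rad, forces in N, time in s.
With the tool pointing down it reaches from about 0.4 to 0.825 m from the base axis. Payload 7 kg.
Tool frame: the origin (TCP) lies at the very end of the fingers, on their centre line; the grasp point (between the pads) lies 19 mm behind it; z points along the fingers, y is the line along which they close (so a half turn about z gives the same grasp; the last joint's range is limited). The gripper opens to 85 mm and grips with 20 to 120 N. Pads are 22 mm wide; open, the fingers measure 114 mm over their backs; the gripper's body (76 mm by 85 mm) begins 54 mm behind the grasp point. The pads swing forward as they close: fully open they stand 13 mm farther back than shut.
Start: joints at [-0.874, 0.359, 0.012, 0, -1.224, -0.288], TCP at [0.268, -0.619, 0.231] pointing down, gripper open.
Joint ranges: [-3.07, 3.07], [-1.43, 2.12], [-1.02, 1.25], [-3.03, 1.67], [-3.05, -0], [-3.03, 3.03]. Speed limits (rad/s): [2.39, 2.39, 3.01, 3.14, 3.14, 3.14].

### API

Orientations are given as a 3x3 rotation matrix whose columns are the frame's x, y, z axes.
In Python, from bench import ctrl, cams, order gives the robot as it stands.
- The arm moves only by the tool carry_out, never from a script. Its arguments are lists of equal length, an entry for each row: "jaw": the opening in per cent of the stroke, from 0 (shut) to 100 (fully open); "offset": the shift along the tool's x, y, z in mm, a list of three; "rotation": the turn, a rotation vector about the tool's x, y, z in rad, a list of three. In form: {"jaw": [jaw, ...], "offset": [[tx, ty, tz], ...], "rotation": [[wx, wy, wz], ...]}. A call has 1 to 12 rows; each row shifts and turns the commanded pose from where the row before left it, along the tool's axes as they then stand; what a row does not reach is not made up. A row lasts 1/12 s, in which the tool goes at most 41.7 mm and 7.16 degrees, less where a joint would pass 70% of its speed; a pose out of reach is approached as far as the arm can. A call is refused whole if a number of a shift passes 41.7 or a number of a turn 0.125, either way. A call with a gripper value outside its range is refused whole. The fingers move at their own pace and stop on an object; "newtons" is the grip in N (left out, the last holds). Time passes only in rows, so rows that do not move let the fingers close. It gives the time, the measured TCP pose, the force, the opening and the grip force at its end, in the units of the state.
- ctrl.sense(): the state, without advancing time (a new reading comes with each control period).
- cams.get_image(name): name is "scene" or "side" or "wrist"; returns a dict with "frame" (420x560x3 uint8, red, green, blue), "vertical_fov" (degrees; the focal length in pixels is half the picture's height over the tangent of half this angle, whatever the lens; pixels are square), "cx", "cy" (the principal point, pixels), "R" (3x3) and "t" (3): a world point X has camera coordinates R X + t; the wrist camera has in their place "mount" (4x4, takes a point from camera to tool coordinates, whose origin is the TCP and whose axes are the flange's). Camera axes: x right, y down, z forward; pixel columns grow to the right and rows downward; lengths in m; the calibration is good to about 2 mm. A picture is of the moment at which its call begins: read the wrist's pose just before it. There is no depth.
- order.hand_in(): hands the job in; it is judged then, once.
The state is a dict: "time_s": time; "qpos": joint angles; "joint_velocities": joint speeds; "tau": joint torques, N m; "tcp_pos": TCP position; "orientation": TCP orientation; "force": force on the tool from outside, world axes, zero at the start; "torque": the same for the moment, N m; "gripper_width": opening from 0.0 (shut) to 1.0 (fully open); "grip_force": force on a finger pad.
Only numpy, scipy, OpenCV 4.12 (cv2) and the standard library are available. Lean on these libraries where they do the work, as an engineer would, in place of code of your own. Each camera call takes 0.05 s, during which the arm holds its last target. There are 200 camera calls.

## Working session

There is one attempt and no reset: what is moved stays moved. The work goes in short steps, Python scripts to look and compute and a tool call to move; the robot and the scene stay as the last step left them, time stands still between calls to the robot, and variables do not carry over. Pictures are saved under pics/ and viewed, at most 10 in all, crops included, and the job is handed in when it is done.

Besides the shell and the picture viewer there is one more tool, called after "Request:" as name(argument=value, ...) on one line, values as JSON. carry_out: Moves the arm, as the interface text tells. Its arguments: {"type":"object","properties":{"jaw":{"type":"array","items":{"type":"number"}},"offset":{"type":"array","items":{"type":"array","items":{"type":"number"}}},"rotation":{"type":"array","items":{"type":"array","items":{"type":"number"}}},"newtons":{"type":"number"}},"required":["jaw","offset","rotation"]}

```bash
ls; mkdir -p pics; cat > h.py <<'E'
import numpy as np, cv2
from bench import ctrl, cams, order
def grab(n, save=None):
    s=ctrl.sense(); d=cams.get_image(n); f=np.ascontiguousarray(d["frame"])
    if "mount" in d:
        M=np.array(d["mount"]); Rw=np.array(s["orientation"]); p=np.array(s["tcp_pos"])
        Rc=Rw@M[:3,:3]; c=Rw@M[:3,3]+p; d["R"]=Rc.T; d["t"]=-Rc.T@c
    d["R"]=np.array(d["R"]); d["t"]=np.array(d["t"]).ravel()
    d["f"]=f.shape[0]/2/np.tan(np.radians(d["vertical_fov"])/2)
    if save: cv2.imwrite("pics/"+save, f[:,:,::-1])
    return d
def plane(d,u,v,z):
    r=d["R"].T@np.array([(u-d["cx"])/d["f"],(v-d["cy"])/d["f"],1]); c=-d["R"].T@d["t"]
    return c+r*(z-c[2])/r[2]
def proj(d,X):
    x=d["R"]@np.array(X)+d["t"]; return np.array([d["cx"],d["cy"]])+d["f"]*x[:2]/x[2]
E
python3 - <<'E'
from h import *
a=grab("scene","a.png"); b=grab("side","b.png"); w=grab("wrist","w.png")
for d in (a,b,w): print({k:v for k,v in d.items() if k!="frame"}, -d["R"].T@d["t"])
print(ctrl.sense())
E
```

```text
pics
{'vertical_fov': 42.913504983295596, 'cx': 286.9323531458403, 'cy': 213.95967408770449, 'R': array([[ 0.81194216, -0.58337639, -0.0205406 ],
       [-0.35667134, -0.46794425, -0.80858749],
       [ 0.46209899,  0.66385252, -0.58801731]]), 't': array([-0.33220561,  0.26406535,  1.60139081]), 'f': np.float64(534.2983915067106)} [-0.37608479 -1.13332038  1.14834175]
{'vertical_fov': 55.53852776026406, 'cx': 273.60263841838594, 'cy': 208.6064535436466, 'R': array([[-0.97959144, -0.19961399, -0.02355568],
       [-0.06441363,  0.42277607, -0.90394208],
       [ 0.19039826, -0.88397661, -0.42700568]]), 't': array([0.48018996, 0.10297866, 1.15217703]), 'f': np.float64(398.8188781711127)} [0.2576507  1.07081327 0.59638407]
{'vertical_fov': 64.98250626556641, 'cx': 281.1443172079337, 'cy': 211.23900207113587, 'mount': array([[ 1.37741369e-03, -9.47711495e-01, -3.19125405e-01,
         8.19092201e-02],
       [ 9.99998581e-01,  1.61507088e-03, -4.80091853e-04,
        -7.78362875e-04],
       [ 9.70398718e-04, -3.19124291e-01,  9.47712375e-01,
        -1.43403793e-01],
       [ 0.00000000
[... 490 characters left out ...]
1.22410918e+00, -2.88100204e-01]), 'joint_velocities': array([ 0.00011144, -0.00029679,  0.00259439,  0.00126779,  0.00088184,
       -0.00156469]), 'tau': array([-1.34080328e-03, -5.83876812e+01,  2.93650621e+01,  6.94055155e+00,
       -4.31637935e-03, -1.15221923e-05]), 'tcp_pos': array([ 0.26810959, -0.61907619,  0.23059222]), 'orientation': array([[-9.17654026e-01, -3.97379785e-01, -6.27897477e-04],
       [-3.97380257e-01,  9.17653378e-01,  1.09965081e-03],
       [ 1.39213237e-04,  1.25861306e-03, -9.99999198e-01]]), 'force': array([ 0.05752272, -0.42384027,  0.0846297 ]), 'torque': array([ 0.02838567,  0.01302173, -0.00307838]), 'grip_force': 0.0, 'gripper_width': 1.0005416822524122}
```

View pics/a.png

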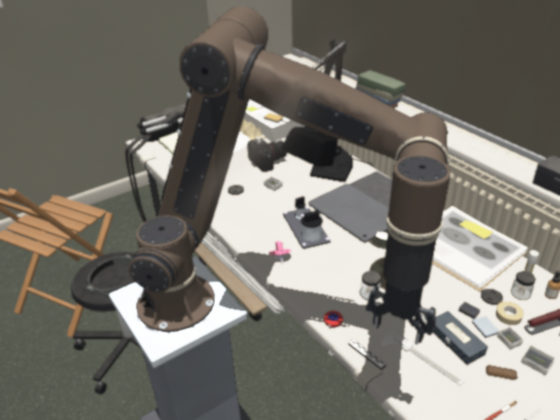

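View pics/b.png

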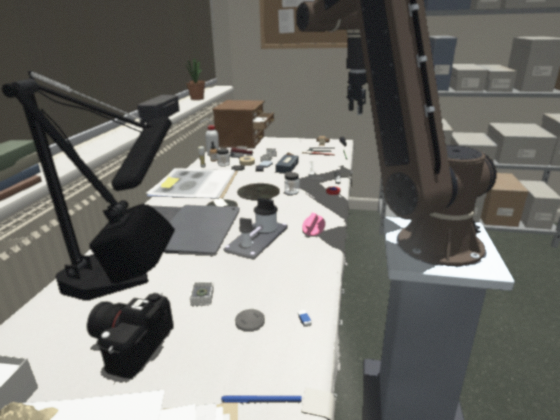

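The scene view shows the dark plate at about (306,226), with the large black cap at (311,217) and the small vent cap at (300,203). The side view shows the plate at (257,237), the can at (265,213) and the vent post at (247,225).

Candidates for the cap in the scene view:
- Black cap on the plate, (311,217): matches the description.
- Pink cap-shaped thing, (280,250): not meant.
- Swab jar with black lid, (371,280): has no plate.
- Lens cap, (236,189): a flat disc.
- Another jar, (523,283).

I choose (311,217) and will check it in one close crop.

```bash
python3 - <<'E'
from h import *
a=cv2.imread("pics/a.png")[170:270,250:350]; b=cv2.imread("pics/b.png")[180:270,210:330]
a=cv2.resize(a,(400,400),interpolation=cv2.INTER_CUBIC); b=cv2.resize(b,(400,300),interpolation=cv2.INTER_CUBIC)
c=np.zeros((400,800,3),np.uint8); c[:,:400]=a; c[:300,400:]=b; cv2.imwrite("pics/c.png",c)
d=grab("scene")
for n,u,v,z in [("cap",312,216,.09),("vent",300,202,.085),("pink",280,250,0.03),("jar",371,278,.07),("lens",236,189,.01)]: print(n,plane(d,u,v,z).round(3))
E
```

```text
cap [0.516 0.001 0.09 ]
vent [0.537 0.097 0.085]
pink [ 0.368 -0.019  0.03 ]
jar [ 0.481 -0.325  0.07 ]
lens [0.457 0.406 0.01 ]
```

View pics/c.png

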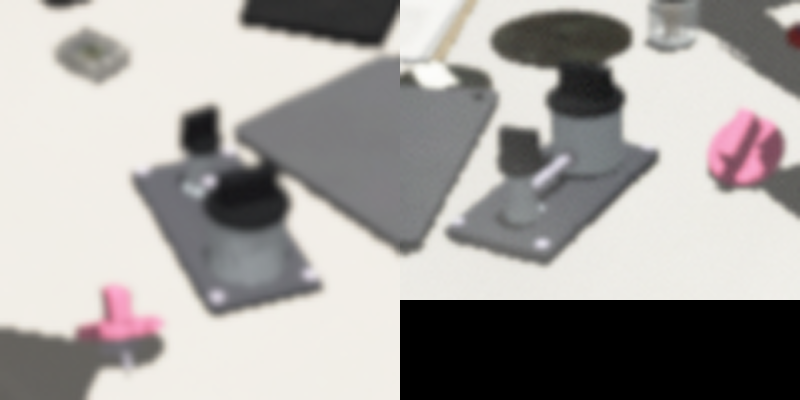

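The crop confirms the choice. The black barred cap sits on the grey can on the plate, with the vent post at its far end. The pink one is a decoy. I'm moving above it for a wrist view.

Request:
carry_out(jaw=[100,100,100,100,100,100,100,100,100,100,100,100], offset=[[-29,26,0],[-29,26,0],[-29,26,0],[-29,26,0],[-29,26,0],[-29,26,0],[-29,26,0],[-29,26,0],[-29,26,0],[-29,26,0],[-29,26,0],[-29,26,0]], rotation=[[0,0,0],[0,0,0],[0,0,0],[0,0,0],[0,0,0],[0,0,0],[0,0,0],[0,0,0],[0,0,0],[0,0,0],[0,0,0],[0,0,0]])

```text
time_s: 1.2
tcp_pos: [0.4639, -0.1929, 0.2315]
orientation: [[-0.918, -0.398, 0.001], [-0.398, 0.918, 0.0], [-0.0, -0.0, -1.0]]
force: [0.1, -0.7, 0.0]
gripper_width: 0.998
grip_force: 0.0
```

Request:
carry_out(jaw=[100,100,100,100,100,100,100,100,100,100,100,100], offset=[[-29,26,0],[-29,26,0],[-29,26,0],[-29,26,0],[-29,26,0],[-29,26,0],[-29,26,0],[0,0,0],[0,0,0],[0,0,0],[0,0,0],[0,0,0]], rotation=[[0,0,0],[0,0,0],[0,0,0],[0,0,0],[0,0,0],[0,0,0],[0,0,0],[0,0,0.104],[0,0,0.104],[0,0,0.104],[0,0,0.104],[0,0,0.104]])

```text
time_s: 2.2
tcp_pos: [0.5774, 0.0531, 0.231]
orientation: [[-0.993, 0.116, -0.001], [0.116, 0.993, -0.0], [0.0, -0.0, -1.0]]
force: [-0.0, 0.5, 0.0]
gripper_width: 1.0
grip_force: 0.0
```

```bash
python3 - <<'E'
from h import *
grab("wrist","w1.png"); s=ctrl.sense(); print(s["time_s"],s["tcp_pos"],s["orientation"].round(3),s["qpos"].round(2))
E
```

```text
2.25 [0.57735655 0.0530677  0.2310888 ] [[-0.992  0.123 -0.   ]
 [ 0.123  0.992 -0.   ]
 [ 0.    -0.    -1.   ]] [ 0.43  0.2  -0.2  -0.   -1.16 -2.12]
```

View pics/w1.png

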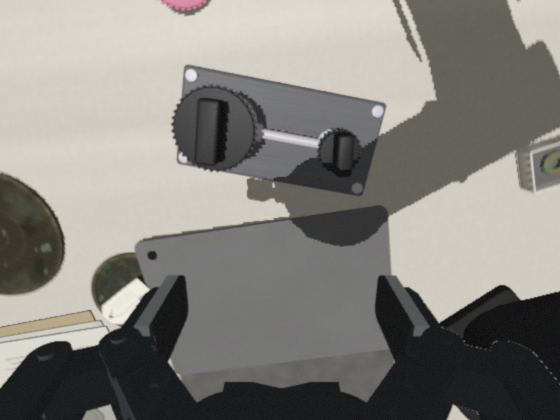

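The wrist view shows the plate's corner screws at (192,75), (377,111), (357,188) and (183,158). The cap bar is at about (209,131) and the vent bar at about (343,152). One enlarged crop will give the bar-top corners.

```bash
python3 - <<'E'
import cv2,numpy as np
i=cv2.imread("pics/w1.png"); g=lambda x,y,w,h:cv2.convertScaleAbs(cv2.resize(i[y:y+h,x:x+w],(400,560),interpolation=cv2.INTER_CUBIC),alpha=2.2,beta=0)
cv2.imwrite("pics/w1c.png",np.hstack([g(165,75,80,112),g(315,117,50,70)]))
E
```

```text
(no output)
```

View pics/w1c.png

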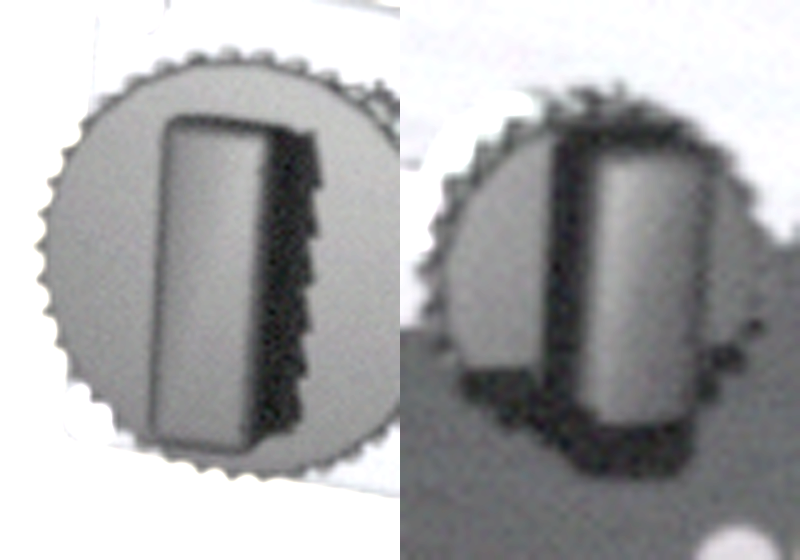

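The crop shows both bar tops. The cap's top-face corners are near (198,99), (219,101), (195,163) and (215,164), and the vent's near (340,135), (354,136), (337,169.5) and (351,170.5).

```bash
cat > m.py <<'E'
from h import *
def pose(d,C,z):
    P=np.array([plane(d,u,v,z) for u,v in C])[:,:2]; TL,TR,BL,BR=P
    ax=(TL+TR-BL-BR)/2; w=np.linalg.norm((TR+BR-TL-BL)/2)
    yaw=np.degrees(np.arctan2(ax[1],ax[0])) 
    return P.mean(0),np.linalg.norm(ax),w,(yaw+90)%180-90
E
python3 - <<'E'
from m import *
d=grab("wrist")
for n,C,z in [("cap",[(198,99.4),(219,100.6),(195.4,163),(214.6,164.4)],.108),("vent",[(339.75,135.1),(354.4,135.75),(337.25,169.5),(351.25,170.5)],.095)]: print(n,pose(d,C,z))
S=[plane(d,u,v,.013)[:2] for u,v in [(192,75),(377,111),(357,188),(183,158)]]
print(np.array(S).round(4), np.mean(S,0))
for e in [S[1]-S[0],S[2]-S[3]]: print(np.degrees(np.arctan2(e[1],e[0])),np.linalg.norm(e))
s=ctrl.sense(); R=s["orientation"]
for n,t in [("vent",pose(d,[(339.75,135.1),(354.4,135.75),(337.25,169.5),(351.25,170.5)],.095)[0])]: print((R.T@(np.r_[t,.0]-np.r_[s["tcp_pos"][:2],0])*1000).round(1), np.degrees(np.arctan2(R[1,1],R[0,1])))
E
```

```text
cap (array([0.51348158, 0.00097289]), np.float64(0.04951402752288006), np.float64(0.015818839431958744), np.float64(-14.306914416329704))
vent (array([0.5449626 , 0.11118206]), np.float64(0.029063657274681798), np.float64(0.012146968247945825), np.float64(-8.113024616407984))
[[ 0.4613 -0.0248]
 [ 0.5193  0.1607]
 [ 0.6002  0.1358]
 [ 0.543  -0.0521]] [0.530936  0.0549137]
72.62926447515444 0.19429920990035096
73.07279285280883 0.19637340307024148
[38.8 54.1  0. ] 83.52887886509029
```

Request:
carry_out(jaw=[100,100,100,100,100,100,100,100,100,100,100], offset=[[13,18,0],[13,18,0],[13,18,0],[0,0,30],[0,0,30],[0,0,30],[0,0,30],[0,0,15],[0,0,15],[0,0,9],[0,0,0]], rotation=[[0,0,0.026],[0,0,0],[0,0,0],[0,0,0],[0,0,0],[0,0,0],[0,0,0],[0,0,0],[0,0,0],[0,0,0],[0,0,0]])

```text
time_s: 3.22
tcp_pos: [0.5446, 0.1109, 0.0704]
orientation: [[-0.991, 0.135, -0.003], [0.135, 0.991, -0.002], [0.003, -0.002, -1.0]]
force: [-1.4, 0.6, -0.8]
gripper_width: 0.998
grip_force: 0.0
```

Request:
carry_out(jaw=[0,0,0,0,0,0,0,0,0,0], newtons=30, offset=[[0,0,0],[0,0,0],[0,0,0],[0,0,0],[0,0,0],[0,0,0],[0,0,0],[0,0,0],[0,0,0],[0,0,0]], rotation=[[0,0,0],[0,0,0],[0,0,0],[0,0,0],[0,0,0],[0,0,0],[0,0,0],[0,0,0],[0,0,0],[0,0,0]])

```text
time_s: 4.05
tcp_pos: [0.5458, 0.1111, 0.073]
orientation: [[-0.991, 0.137, 0.0], [0.137, 0.991, -0.0], [-0.0, -0.0, -1.0]]
force: [-0.1, -3.1, 5.7]
gripper_width: 0.154
grip_force: 33.0
```

```bash
python3 - <<'E'
from h import *
grab("wrist","w2.png"); s=ctrl.sense(); print(s["time_s"],s["tcp_pos"],s["force"],s["torque"],s["gripper_width"],s["grip_force"],s["qpos"].round(2))
E
```

```text
4.1 [0.54580414 0.11106012 0.07301656] [-1.69583487 -2.79067968  5.56042532] [-0.93808173  0.53832385  0.0746416 ] 0.15547893613605873 32.972878217697144 [ 0.55  0.32 -0.45  0.   -0.8  -2.26]
```

View pics/w2.png

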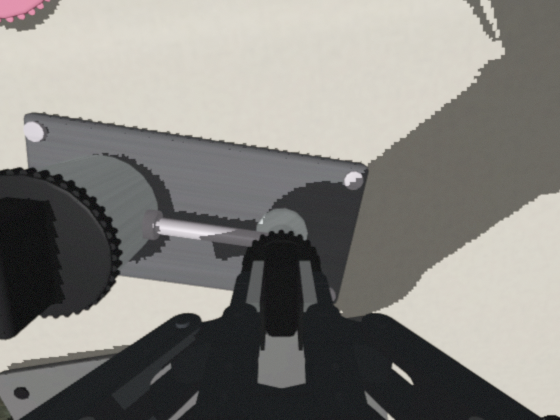

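The vent bar is held between the pads at (281,290) and the opening matches 14 mm. Turning anticlockwise, which is negative tool z.

Request:
carry_out(jaw=[0,0,0,0,0,0,0,0,0,0,0], offset=[[0,0,0],[0,0,0],[0,0,0],[0,0,0],[0,0,0],[0,0,0],[0,0,0],[0,0,0],[0,0,0],[0,0,0],[0,0,0]], rotation=[[0,0,-0.1],[0,0,-0.12],[0,0,-0.12],[0,0,-0.12],[0,0,-0.12],[0,0,-0.12],[0,0,-0.12],[0,0,-0.12],[0,0,-0.12],[0,0,-0.12],[0,0,-0.08]])

```text
time_s: 5.02
tcp_pos: [0.5461, 0.1104, 0.073]
orientation: [[-0.427, -0.904, 0.0], [-0.904, 0.427, -0.001], [0.001, -0.001, -1.0]]
force: [0.3, -6.7, 4.3]
gripper_width: 0.155
grip_force: 32.8
```

```bash
cat > st.py <<'E'
from h import *
s=ctrl.sense(); R=s["orientation"]
print(s["time_s"],s["tcp_pos"].round(4),"F",s["force"].round(1),"T",s["torque"].round(2),s["gripper_width"],s["grip_force"],"q",s["qpos"].round(2),"yawy",np.degrees(np.arctan2(R[1,1],R[0,1])))
E
python3 st.py
```

```text
5.0167 [0.5461 0.1104 0.073 ] F [ 0.3 -6.7  4.3] T [-2.44 -0.45 -0.11] 0.15539865998978036 32.75493800640106 q [ 0.55  0.32 -0.45  0.   -0.8  -0.99] yawy 154.70967450643593
```

Request:
carry_out(jaw=[0,0,0,0], offset=[[0,0,0],[0,0,0],[0,0,0],[0,0,0]], rotation=[[0,0,-0.04],[0,0,-0.04],[0,0,-0.03],[0,0,0]])

```text
time_s: 5.35
tcp_pos: [0.5462, 0.1104, 0.073]
orientation: [[-0.331, -0.944, 0.001], [-0.944, 0.331, -0.001], [0.001, -0.001, -1.0]]
force: [0.9, -6.1, 4.6]
gripper_width: 0.154
grip_force: 33.6
```

```bash
python3 st.py
```

```text
5.35 [0.5462 0.1104 0.073 ] F [ 0.9 -6.1  4.6] T [-2.42 -0.48 -0.61] 0.1538881979367522 33.608644008636475 q [ 0.55  0.32 -0.45  0.   -0.8  -0.89] yawy 160.69013046670457
```

The torque about z rose to -0.61 N m, so the vent is at its stop. Releasing, rising, and moving over the cap.

Request:
carry_out(jaw=[100,100,100,100,100,100,100,100,100,100,100,100], offset=[[0,0,0],[0,0,0],[0,0,0],[0,0,0],[0,0,0],[0,0,-30],[0,0,-30],[0,0,0],[38,-1.8,0],[38,-1.8,0],[38,-1.8,0],[0,0,0]], rotation=[[0,0,0],[0,0,0],[0,0,0],[0,0,0],[0,0,0],[0,0,0],[0,0,0],[0,0,0],[0,0,0],[0,0,0],[0,0,0],[0,0,-0.1]])

```text
time_s: 6.35
tcp_pos: [0.5102, -0.0018, 0.132]
orientation: [[-0.24, -0.971, -0.002], [-0.971, 0.24, -0.0], [0.001, 0.002, -1.0]]
force: [-0.2, 0.3, -0.8]
gripper_width: 0.998
grip_force: 0.0
```

Request:
carry_out(jaw=[100,100,100,100,100,100,100,100,100,100,100,100], offset=[[0,0,0],[0,0,0],[0,0,0],[0,0,0],[0,0,0],[0,0,0],[0,0,0],[0,0,0],[0,0,0],[0,0,0],[0,0,0],[0,0,0]], rotation=[[0,0,-0.12],[0,0,-0.12],[0,0,-0.12],[0,0,-0.12],[0,0,-0.12],[0,0,-0.12],[0,0,-0.12],[0,0,-0.12],[0,0,-0.12],[0,0,-0.12],[0,0,-0.12],[0,0,-0.12]])

```text
time_s: 7.35
tcp_pos: [0.5131, 0.0023, 0.1322]
orientation: [[0.935, -0.355, 0.0], [-0.355, -0.935, 0.0], [0.0, -0.0, -1.0]]
force: [-0.1, -0.0, -1.0]
gripper_width: 1.0
grip_force: 0.0
```

```bash
python3 st.py; python3 -c "
from h import *
grab('wrist','w3.png')"
```

```text
7.35 [0.5131 0.0023 0.1322] F [-0.1 -0.  -1. ] T [-0.    0.03  0.01] 1.0002563531870952 0.0 q [ 0.39  0.18 -0.48 -0.   -0.91  0.82] yawy -110.77692690617981
```

View pics/w3.png

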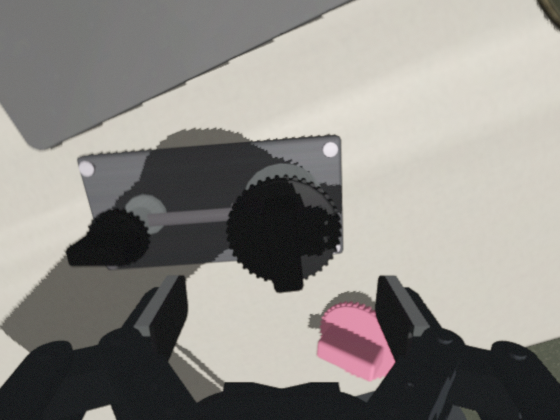

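The vent bar now lies along the plate's length at (110,240), and the cap bar is centred between the fingers at (285,235). Descending and gripping.

Request:
carry_out(jaw=[100,100,100,100,100,100], offset=[[0,0,0],[0.5,1.4,12],[0,0,15],[0,0,12],[0,0,7],[0,0,2]], rotation=[[0,0,-0.113],[0,0,0],[0,0,0],[0,0,0],[0,0,0],[0,0,0]])

```text
time_s: 7.9
tcp_pos: [0.5125, 0.0005, 0.0831]
orientation: [[0.967, -0.255, -0.002], [-0.255, -0.967, -0.001], [-0.002, 0.001, -1.0]]
force: [-0.7, -0.2, 0.2]
gripper_width: 0.999
grip_force: 0.0
```

Request:
carry_out(jaw=[0,0,0,0,0,0,0,0,0,0], newtons=50, offset=[[0,0,0],[0,0,0],[0,0,0],[0,0,0],[0,0,0],[0,0,0],[0,0,0],[0,0,0],[0,0,0],[0,0,0]], rotation=[[0,0,0],[0,0,0],[0,0,0],[0,0,0],[0,0,0],[0,0,0],[0,0,0],[0,0,0],[0,0,0],[0,0,0]])

```text
time_s: 8.73
tcp_pos: [0.5136, 0.0008, 0.0849]
orientation: [[0.968, -0.253, 0.001], [-0.253, -0.968, 0.0], [0.001, -0.0, -1.0]]
force: [-1.1, 0.9, 6.2]
gripper_width: 0.202
grip_force: 49.9
```

```bash
python3 st.py
```

```text
8.7333 [0.5136 0.0008 0.0849] F [-1.1  0.9  6.2] T [ 0.09  0.47 -0.02] 0.20212718988815662 49.91164684295654 q [ 0.38  0.24 -0.53  0.   -0.79  0.93] yawy -104.64523877696806
```

Gripped at about 18 mm. Trying anticlockwise first, in small checked steps.

Request:
carry_out(jaw=[0,0,0,0], offset=[[0,0,0],[0,0,0],[0,0,0],[0,0,0]], rotation=[[0,0,-0.05],[0,0,-0.05],[0,0,-0.04],[0,0,0]])

```text
time_s: 9.07
tcp_pos: [0.5138, 0.0008, 0.0849]
orientation: [[0.994, -0.113, 0.001], [-0.113, -0.994, 0.0], [0.001, -0.0, -1.0]]
force: [-0.4, -1.2, 4.8]
gripper_width: 0.198
grip_force: 50.0
```

```bash
python3 st.py
```

```text
9.0667 [0.5138 0.0008 0.0849] F [-0.4 -1.2  4.8] T [-0.02  0.13  0.11] 0.19763194885502652 49.972625970840454 q [ 0.38  0.24 -0.53  0.   -0.79  1.07] yawy -96.49147827137251
```

Request:
carry_out(jaw=[0,0], offset=[[0,0,0],[0,0,0]], rotation=[[0,0,-0.035],[0,0,0]])

```text
time_s: 9.23
tcp_pos: [0.5138, 0.0008, 0.0849]
orientation: [[0.997, -0.079, 0.001], [-0.079, -0.997, 0.0], [0.001, -0.0, -1.0]]
force: [-1.1, -0.0, 5.6]
gripper_width: 0.2
grip_force: 50.0
```

```bash
python3 st.py
```

```text
9.2333 [0.5138 0.0008 0.0849] F [-1.1 -0.   5.6] T [0.01 0.16 0.04] 0.20034653293838162 49.9800968170166 q [ 0.38  0.24 -0.53  0.   -0.79  1.11] yawy -94.53472499244795
```

Request:
carry_out(jaw=[0,0], offset=[[0,0,0],[0,0,0]], rotation=[[0,0,-0.035],[0,0,0]])

```text
time_s: 9.4
tcp_pos: [0.5138, 0.0008, 0.0849]
orientation: [[0.999, -0.044, 0.001], [-0.044, -0.999, 0.0], [0.001, -0.0, -1.0]]
force: [-0.3, 0.0, 5.5]
gripper_width: 0.201
grip_force: 50.0
```

```bash
python3 st.py
```

```text
9.4 [0.5138 0.0008 0.0849] F [-0.3  0.   5.5] T [0.01 0.07 0.09] 0.20117196898707695 49.9716317653656 q [ 0.38  0.24 -0.53  0.   -0.79  1.14] yawy -92.52652482182735
```

Request:
carry_out(jaw=[0,0], offset=[[0,0,0],[0,0,0]], rotation=[[0,0,-0.035],[0,0,0]])

```text
time_s: 9.57
tcp_pos: [0.5138, 0.0008, 0.0849]
orientation: [[1.0, -0.009, 0.001], [-0.009, -1.0, 0.0], [0.001, -0.0, -1.0]]
force: [-0.4, -0.3, 4.6]
gripper_width: 0.197
grip_force: 50.0
```

```bash
python3 st.py
```

```text
9.5667 [0.5138 0.0008 0.0849] F [-0.4 -0.3  4.6] T [ 0.   -0.01  0.12] 0.1972337050278146 49.9669486284256 q [ 0.38  0.24 -0.53  0.   -0.79  1.18] yawy -90.52091379236062
```

Request:
carry_out(jaw=[0,0], offset=[[0,0,0],[0,0,0]], rotation=[[0,0,-0.035],[0,0,0]])

```text
time_s: 9.73
tcp_pos: [0.5138, 0.0008, 0.0849]
orientation: [[1.0, 0.026, 0.001], [0.026, -1.0, 0.0], [0.001, -0.0, -1.0]]
force: [-0.1, -0.6, 4.8]
gripper_width: 0.2
grip_force: 50.0
```

```bash
python3 st.py
```

```text
9.7333 [0.5138 0.0008 0.0849] F [-0.1 -0.6  4.8] T [0.05 0.09 0.05] 0.199899937250485 49.96364772319794 q [ 0.38  0.24 -0.53  0.   -0.79  1.21] yawy -88.51783000068087
```

Request:
carry_out(jaw=[0,0], offset=[[0,0,0],[0,0,0]], rotation=[[0,0,-0.04],[0,0,0]])

```text
time_s: 9.9
tcp_pos: [0.5139, 0.0008, 0.0849]
orientation: [[0.998, 0.066, 0.001], [0.066, -0.998, 0.0], [0.001, -0.0, -1.0]]
force: [-0.7, 0.0, 5.4]
gripper_width: 0.202
grip_force: 50.0
```

```bash
python3 st.py
```

```text
9.9 [0.5139 0.0008 0.0849] F [-0.7  0.   5.4] T [0.02 0.1  0.11] 0.20171866176005435 49.97101843357086 q [ 0.38  0.24 -0.53  0.   -0.79  1.25] yawy -86.21282900164807
```

Request:
carry_out(jaw=[0,0], offset=[[0,0,0],[0,0,0]], rotation=[[0,0,-0.04],[0,0,0]])

```text
time_s: 10.07
tcp_pos: [0.5139, 0.0008, 0.0849]
orientation: [[0.994, 0.106, 0.001], [0.106, -0.994, 0.0], [0.001, -0.0, -1.0]]
force: [-1.2, 0.4, 4.3]
gripper_width: 0.196
grip_force: 50.0
```

```bash
python3 st.py
```

```text
10.0667 [0.5139 0.0008 0.0849] F [-1.2  0.4  4.3] T [0.01 0.07 0.09] 0.196389097520793 49.96982753276825 q [ 0.38  0.24 -0.53  0.   -0.79  1.29] yawy -83.91447776809618
```

Request:
carry_out(jaw=[0,0], offset=[[0,0,0],[0,0,0]], rotation=[[0,0,-0.04],[0,0,0]])

```text
time_s: 10.23
tcp_pos: [0.5139, 0.0008, 0.0849]
orientation: [[0.989, 0.146, 0.001], [0.146, -0.989, 0.0], [0.001, -0.0, -1.0]]
force: [-0.3, -0.6, 4.0]
gripper_width: 0.202
grip_force: 50.0
```

```bash
python3 st.py
```

```text
10.2333 [0.5139 0.0008 0.0849] F [-0.3 -0.6  4. ] T [0.03 0.08 0.07] 0.20246744399116443 49.96877610683441 q [ 0.38  0.24 -0.53  0.   -0.79  1.33] yawy -81.62192510668956
```

Request:
carry_out(jaw=[0,0], offset=[[0,0,0],[0,0,0]], rotation=[[0,0,-0.04],[0,0,0]])

```text
time_s: 10.4
tcp_pos: [0.5139, 0.0008, 0.0849]
orientation: [[0.983, 0.185, 0.001], [0.185, -0.983, 0.0], [0.001, 0.0, -1.0]]
force: [0.4, 0.1, 5.7]
gripper_width: 0.197
grip_force: 50.0
```

```bash
python3 st.py
```

```text
10.4 [0.5139 0.0008 0.0849] F [0.4 0.1 5.7] T [0.01 0.07 0.11] 0.19708927097729803 49.96769964694977 q [ 0.38  0.24 -0.53  0.   -0.79  1.37] yawy -79.33655582316239
```

Request:
carry_out(jaw=[0,0,0], offset=[[0,0,0],[0,0,0],[0,0,0]], rotation=[[0,0,-0.04],[0,0,-0.02],[0,0,0]])

```text
time_s: 10.65
tcp_pos: [0.5139, 0.0008, 0.0849]
orientation: [[0.97, 0.243, 0.001], [0.243, -0.97, 0.0], [0.001, 0.0, -1.0]]
force: [-0.6, -0.3, 5.0]
gripper_width: 0.204
grip_force: 49.9
```

```bash
python3 st.py
```

```text
10.65 [0.5139 0.0008 0.0849] F [-0.6 -0.3  5. ] T [0.05 0.04 0.02] 0.20427254452190924 49.94812846183777 q [ 0.38  0.24 -0.53  0.   -0.79  1.43] yawy -75.94833438276572
```

It turns freely past 28° with only about 0.1 N m, so anticlockwise is the opening hand. Turning on to about 60°.

Request:
carry_out(jaw=[0,0,0,0,0,0,0], offset=[[0,0,0],[0,0,0],[0,0,0],[0,0,0],[0,0,0],[0,0,0],[0,0,0]], rotation=[[0,0,-0.09],[0,0,-0.09],[0,0,-0.09],[0,0,-0.09],[0,0,-0.09],[0,0,-0.07],[0,0,0]])

```text
time_s: 11.23
tcp_pos: [0.5139, 0.0008, 0.0849]
orientation: [[0.719, 0.695, 0.001], [0.695, -0.719, 0.0], [0.001, 0.001, -1.0]]
force: [0.6, -0.3, 5.1]
gripper_width: 0.195
grip_force: 49.9
```

```bash
python3 st.py
```

```text
11.2333 [0.5139 0.0008 0.0849] F [ 0.6 -0.3  5.1] T [0.01 0.08 0.13] 0.19506963134842317 49.91780877113342 q [ 0.38  0.24 -0.53  0.   -0.79  1.95] yawy -45.969564888114675
```

Turned 58.7° with low torque. Lifting slowly at first.

Request:
carry_out(jaw=[0,0,0,0], offset=[[0,0,-3],[0,0,-3],[0,0,-4],[0,0,0]], rotation=[[0,0,0],[0,0,0],[0,0,0],[0,0,0]])

```text
time_s: 11.57
tcp_pos: [0.5134, 0.0008, 0.095]
orientation: [[0.722, 0.692, 0.001], [0.692, -0.722, 0.0], [0.001, 0.0, -1.0]]
force: [-0.9, -0.0, -1.9]
gripper_width: 0.201
grip_force: 49.1
```

```bash
python3 st.py
```

```text
11.5667 [0.5134 0.0008 0.095 ] F [-0.9 -0.  -1.9] T [-0.01 -0.04  0.01] 0.20082561543331456 49.05361354351044 q [ 0.38  0.23 -0.52  0.   -0.82  1.95] yawy -46.23273865612178
```

The force is now just the cap's weight (1.9 N), so it is free. Lifting to a total of 80 mm.

Request:
carry_out(jaw=[0,0,0,0,0,0,0,0,0,0,0,0], offset=[[0,0,-6],[0,0,-8],[0,0,-10],[0,0,-10],[0,0,-10],[0,0,-10],[0,0,-8],[0,0,-6],[0,0,-2],[0,0,0],[0,0,0],[0,0,0]], rotation=[[0,0,0],[0,0,0],[0,0,0],[0,0,0],[0,0,0],[0,0,0],[0,0,0],[0,0,0],[0,0,0],[0,0,0],[0,0,0],[0,0,0]])

```text
time_s: 12.57
tcp_pos: [0.5128, 0.0006, 0.1637]
orientation: [[0.722, 0.692, -0.001], [0.692, -0.722, -0.0], [-0.001, -0.001, -1.0]]
force: [0.1, -0.2, -0.8]
gripper_width: 0.204
grip_force: 49.0
```

```bash
python3 st.py; python3 - <<'E'
from h import *
a=grab("scene")["frame"][130:290,210:390,::-1]; b=grab("side")["frame"][130:280,180:340,::-1]; w=grab("wrist")["frame"][:,:,::-1]
r=lambda i,w,h:cv2.resize(i,(w,h),interpolation=cv2.INTER_CUBIC)
cv2.imwrite("pics/e.png",np.vstack([np.hstack([r(a,400,300),r(b,400,300)]),np.hstack([r(w,400,300),np.zeros((300,400,3),np.uint8)])]))
E
```

```text
12.5667 [0.5128 0.0006 0.1637] F [ 0.1 -0.2 -0.8] T [-0.04  0.02 -0.02] 0.20433457592672444 49.03922259807587 q [ 0.38  0.15 -0.44 -0.   -0.99  1.95] yawy -46.22120538909854
```

View pics/e.png

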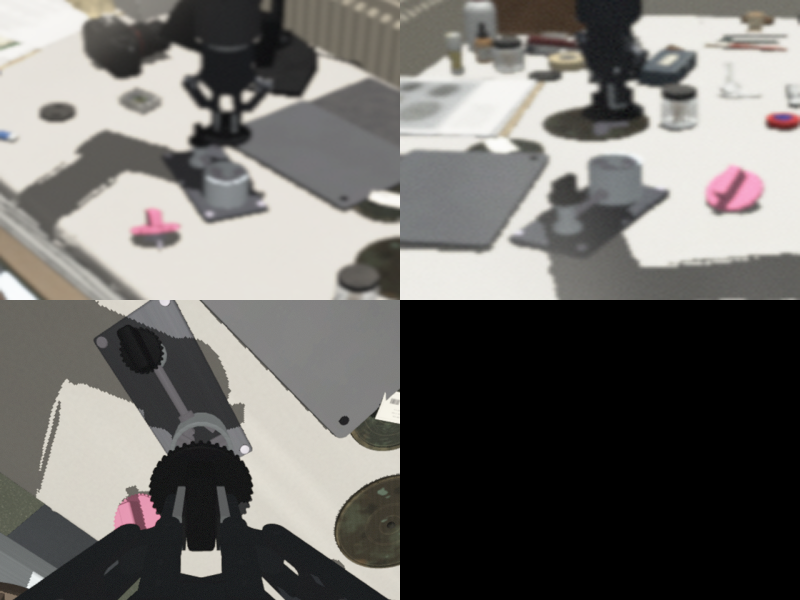

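The picture shows the can open at (228,185) and the cap upright in the gripper above it. The vent bar lies along the plate at (140,350), so the vent is open, and the other things look untouched. Handing in.

```bash
python3 -c "
from bench import order
print(order.hand_in())"
```

```text
the job is handed in; nothing more can be done
None
```

The job is handed in: the vent is open at its stop, the cap came off anticlockwise (clockwise was not tried, since anticlockwise already turned freely), and the gripper holds it upright about 8 cm above the open canister.

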